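Unlock the balance keypad with the two-key hold and tare the beaker

TASK

The keypad of the laboratory balance is locked. Unlock it by pressing its two square keys down together, one fingertip on each, and holding both down for at least three seconds; then let them up and press the long bar key at the front edge to tare the steel beaker that stands on the pan. Press none of the round keys, touch neither the pan nor the beaker, do not lift or shove the balance, leave the other things where they stand, and finish clear with all keys up.

Things in the scene. Friction and masses are not known exactly. Their poses are not given: they have to be found in the camera images.
- balance: White laboratory balance, loose on rubber feet, about 3 kg, 262 mm deep (x), 200 mm wide (y). Origin: centre of its underside. x points from its key panel (front) to its pan (rear), z up. Housing under the pan: 61 mm high. The key panel slopes up at 14 degrees from 26 mm height at the front edge (x = -131 mm) to 52 mm (x = -26 mm). All keys are white, move square to the panel and spring back up.
- left_key_top (a point): Centre of the top of the left square key (20 x 20 mm), at balance (-82, +32, 45) mm when up, 7 mm proud of the panel. z axis: out of the panel; y: along the row to the left. Row across the panel: round, square, round, square, round; the squares are 64 mm apart, the round keys at 0 and +-76 mm from the middle.
- right_key_top (a point): The same point and axes on the right square key (20 x 20 mm), at balance (-82, -32, 45) mm.
- tare_bar_top (a point): Centre of the top face of the long bar key (18 mm along the slope, 62 mm along y), at balance (-113, 0, 38) mm when up, 32 mm down the slope from the line of the square keys. 7 mm proud of the panel. Axes as for the square keys.
- left_key (a joint): How far the left square key is pressed in, m: 0 up, 0.004 fully down. Needs 1.2 N to begin to move, 4 N fully down; it counts as pressed beyond 0.0025.
- right_key (a joint): The same for the right square key.
- tare_bar (a joint): The same for the bar key (0 up, 0.004 fully down, 1.2 to 4 N, pressed beyond 0.0025).
- round_left (a joint): The outer round key on the left (14 mm diameter, 4.5 mm proud): 0 up, 0.003 fully down, 1.2 to 4 N. Not to be pressed.
- round_mid (a joint): The round key half-way between the square keys, same size. Not to be pressed.
- round_right (a joint): The outer round key on the right, same size. Not to be pressed.
- pan: Round steel weighing pan, 150 mm diameter, carried on the balance; its top is 80 mm above the bench, its centre at balance x = +50 mm, y = 0. Origin: on the pan's axis, 19 mm below its top. Not to be touched.
- beaker: Open steel beaker standing on the pan: 72 mm diameter over the rim, 74 mm high, about 0.13 kg; origin at the centre of its underside, z up its axis. Not to be touched.
- cone: Brass flow cone (open truncated cone: 60 mm diameter at the foot, 36 mm at the top, 60 mm high) standing on the bench beside the balance; origin at the centre of its foot. Leave it.
- weight: Steel calibration weight with a knob, 48 mm diameter, 66 mm high, 0.5 kg, standing on the bench beside the balance; origin at the centre of its foot. Leave it.
- jar: White capped sample jar, 60 mm diameter, 80 mm high, standing on the bench beside the balance; origin at the centre of its foot. Leave it.

How it is judged (in metres and radians):
On the way, in this order (a step that is already met when the one before it is completed fails the run):
1. both square keys are held down together by the fingers, beyond 2.5 mm of their 4 mm, for three seconds without a break (value of joint each of left_key, right_key above 0.0025 m and contact force between the fingers and left_key above 0.5 N and contact force between the fingers and right_key above 0.5 N), for 3 s.
2. with both square keys up again, the bar key is pressed by a finger beyond 2.5 mm of its 4 mm (value of joint each of left_key, right_key below 0.001 m and value of joint tare_bar above 0.0025 m and contact force between the fingers and tare_bar above 0.5 N), for 0.1 s.
At the end, for the whole second after the job is handed in: All keys are up (within 1 mm), the balance stands level within 15 mm of where it stood, the beaker stands upright and at rest on the pan, and the cone, weight and jar stand within 15 mm of their places (value of joint each of left_key, right_key, tare_bar, round_left, round_mid, round_right below 0.001 m and distance of each of balance, tare_bar_top, cone, weight, jar from where it was at the start of the episode below 0.015 m and angle between balance's own z axis and vertical below 0.05 rad and horizontal distance between beaker and pan below 0.06 m and angle between beaker's own z axis and vertical below 0.1 rad and linear speed of beaker below 0.02 m/s); the robot touches nothing.
It fails at once if a round key is pressed in by more than 1.5 mm (value of joint any of round_left, round_mid, round_right above 0.0015 m).
It fails at once if the robot touches the pan or the beaker (contact force between any of the fingers, the arm and pan above 1 N or contact force between any of the fingers, the arm and beaker above 1 N).
It fails at once if the balance is shoved by more than 15 mm, lifted or tipped (distance of balance from where it was at the start of the episode above 0.015 m or distance of pan from where it was at the start of the episode above 0.02 m or angle between balance's own z axis and vertical above 0.05 rad).
It fails at once if the cone, the weight or the jar is shifted or lifted by more than 15 mm (distance of any of cone, weight, jar from where it was at the start of the episode above 0.015 m).
It also fails if it takes over 45 s, if anything falls off the work surface, if the arm or the gripper's body presses on something with over 40 N, if the wrist force passes 120 N, or if a joint passes its speed limit or range.

ROBOT

A 6-joint arm with a two-finger parallel gripper is mounted at the origin on the work surface. World frame = base frame: x ahead of the robot, y to its left, z up, the work surface at z = 0. Lengths are in mm, angles in rad, forces in N, time in s.
With the tool pointing down it reaches from about 350 to 975 mm from the base axis. Payload 7.1 kg.
Tool frame: the origin (TCP) lies at the very end of the fingers, on their centre line; the grasp point (between the pads) lies 19 mm behind it; z points along the fingers, y is the direction in which the jaws open and shut (so a half turn about z gives the same grasp; the last joint's range is limited). The gripper opens to 88 mm and grips with 3 to 60 N. Pads are 20 mm wide; open, the fingers measure 115 mm over their backs; the gripper's body (75 mm by 178 mm) begins 61 mm behind the grasp point.
Start: joints at [-1.155, 0.423, 1.63, -0, 1.089, -0.019], TCP at [263.283, -566.821, 185.075] pointing down, gripper open.
Joint ranges: [-3, 3], [-0.9, 2.11], [0.09, 2.58], [-1.31, 4.45], [0.11, 2.69], [-2.54, 2.54]. Speed limits (rad/s): [2.39, 2.39, 3.01, 3.14, 3.14, 3.14].

INTERFACE

Orientations are given as a rotation vector (axis times angle).
In Python, from workcell import readout, imaging, close_job gives the robot as it stands.
- The arm moves only by the tool carry_out, never from a script. Its argument "rows" is a list of rows, each a list of 3 entries, a list of its own where there are three numbers: the shift along the tool's x, y, z in m, then the turn, a rotation vector about the tool's x, y, z in rad, then the closure, from 0 (fully open) to 1 (shut). In form: [[[dx, dy, dz], [wx, wy, wz], hand], ...]. A call has 1 to 12 rows; each row shifts and turns the commanded pose from where the row before left it, along the tool's axes as they then stand; what a row does not reach is not made up. A row lasts 1/12 s, in which the tool goes at most 41.7 mm and 7.16 degrees, less where a joint would pass 70% of its speed; a pose out of reach is approached as far as the arm can. A call with a gripper value outside its range is refused whole. The fingers move at their own pace and stop on an object; the grip force is fixed at half the most. Time passes only in rows, so rows that do not move let the fingers close. It gives the time, the measured TCP pose, the force and the opening at its end, in the units of the state.
- readout.get_obs(): the state, without advancing time (a new reading comes with each control period).
- imaging.get_image(name): name is "side" or "top" or "wrist"; returns the picture (400x640x3 uint8, red, green, blue); there is no depth.
- imaging.camera_params(name): a dict with "fx", "fy", "cx", "cy" (pixels), "rvec" (rotation vector, rad) and "tvec" (3), from world to camera coordinates, as OpenCV has them; the wrist camera has in their place "T_tool_cam" (4x4, takes a point from camera to tool coordinates, whose origin is the TCP and whose axes are the flange's). Camera axes: x right, y down, z forward; pixel columns grow to the right and rows downward; lengths in mm; the calibration is good to about 2 mm. A picture is of the moment at which its call begins: read the wrist's pose just before it. camera_params takes no time and is no camera call.
- close_job(): hands the job in, once; it reports no verdict.
The state is a dict: "t": time; "qpos": joint angles; "qvel": joint speeds; "joint_torque": joint torques, N m; "ee_pos": TCP position; "orientation": TCP orientation; "ft_force": force on the tool from outside, world axes, zero at the start; "moment": the same for the moment, N m; "width": finger opening in mm.
Only numpy, scipy, OpenCV 4.12 (cv2) and the standard library are available. Lean on these libraries where they do the work, as an engineer would, in place of code of your own. Each camera call takes 0.05 s, during which the arm holds its last target.

## Working session

There is one attempt and no reset: what is moved stays moved. The work goes in short steps, Python scripts to look and compute and a tool call to move; the robot and the scene stay as the last step left them, time stands still between calls to the robot, and variables do not carry over. Pictures are saved under pics/ and viewed, and the job is handed in when it is done.

Besides the shell and the picture viewer there is one more tool, called after "Emit:" by a JSON object that holds its "op" and its "data", one argument or row to a line. carry_out: Moves the arm, as the interface text tells. Its arguments: {"type":"object","properties":{"rows":{"type":"array","items":{"type":"array"}}},"required":["rows"]}

```bash
mkdir -p pics; ls; python3 - <<'E'
from workcell import readout, imaging
import cv2
o=readout.get_obs()
for k in o: print(k,o[k])
for n in("top","side","wrist"):
    im=imaging.get_image(n); cv2.imwrite(f"pics/{n}0.png",im[:,:,::-1]); print(n,imaging.camera_params(n))
E
```

```text
pics
t 0.0
qpos [-1.15498872e+00  4.23802836e-01  1.63068247e+00  2.75090901e-06
  1.08859168e+00 -1.90400548e-02]
qvel [ 7.41013159e-04 -1.38972903e-04  1.75721055e-04  6.31360193e-05
 -1.12260653e-03 -8.85352750e-04]
joint_torque [-1.21758691e-03 -5.44625258e+01 -2.73666233e+01  6.43436029e-02
  2.27896805e-02 -1.29309547e-04]
ee_pos [ 263.05219184 -566.27985437  184.32842146]
orientation [-3.06620725e+00 -6.77372133e-01  4.55557273e-04]
ft_force [ 0.08918535  0.04396696 -0.66572391]
moment [0.02842677 0.04009209 0.00166137]
width 87.66627280679896
top {'fx': 363.4417739559769, 'fy': 363.4417739559769, 'cx': 312.57408480450437, 'cy': 198.80716999575395, 'rvec': array([ 2.15565559, -2.19044891,  0.09534197]), 'tvec': array([ 54.23090514, 637.26283436, 803.94081577])}
side {'fx': 456.7793346914636, 'fy': 456.7793346914636, 'cx': 317.72007167111906, 'cy': 199.8258772994375, 'rvec': array([ 0.32054005, -2.77138795,  1.26398094]), 'tvec': array([609.93323332, 141.90458195, 994.50149361])}
wrist {'fx': 331.54796256760335, 'fy': 331.54796256760335, 'cx': 317.4201283880092, 'cy': 197.71370832197204, 'T_tool_cam': array([[ 3.28115273e-04, -9.67799493e-01, -2.51722138e-01,
         6.75089229e+01],
       [ 9.99999316e-01,  3.50649387e-05,  1.16866646e-03,
        -6.06125443e-01],
       [-1.12220818e-03, -2.51722349e-01,  9.67798843e-01,
        -2.00654343e+02],
       [ 0.00000000e+00,  0.00000000e+00,  0.00000000e+00,
         1.00000000e+00]])}
```

View pics/top0.png

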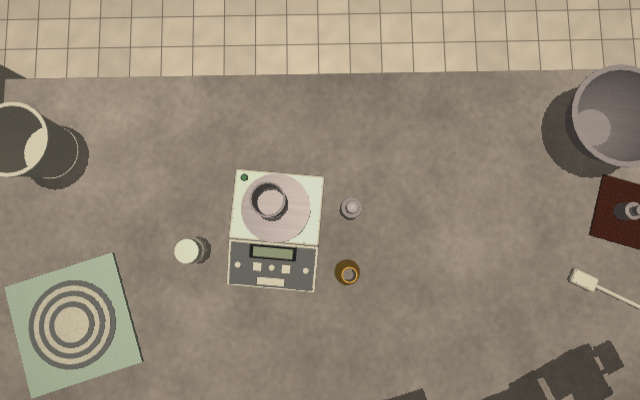

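View pics/side0.png

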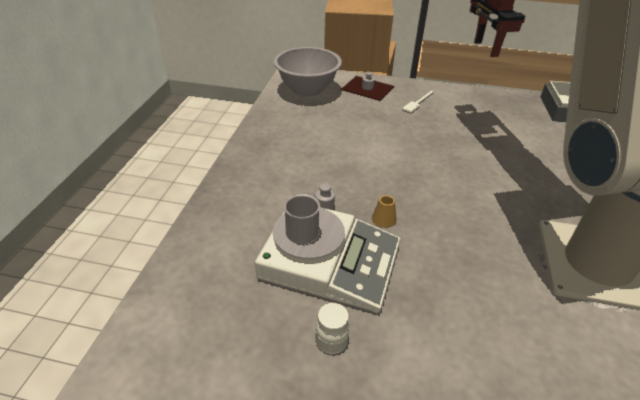

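View pics/wrist0.png

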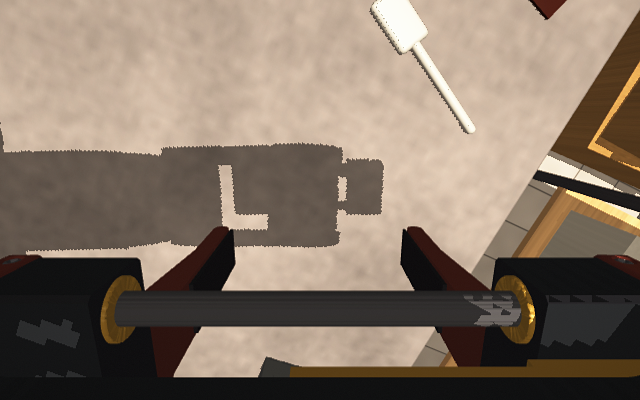

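The top view shows the balance at about (275,230). Its square keys are near (257,267) and (286,269), the bar is near (270,282), and the panel faces the robot. Next I'll measure all of these.

```bash
cat > h.py <<'E'
import numpy as np,cv2
from scipy.spatial.transform import Rotation as R
from workcell import readout, imaging
def ray(n,uv):
    p=imaging.camera_params(n); Rm=cv2.Rodrigues(p['rvec'])[0]
    d=Rm.T@np.array([(uv[0]-p['cx'])/p['fx'],(uv[1]-p['cy'])/p['fy'],1]); return -Rm.T@p['tvec'],d
def onz(n,uv,z):
    c,d=ray(n,uv); return c+d*(z-c[2])/d[2]
def proj(n,P):
    p=imaging.camera_params(n)
    K=np.array([[p['fx'],0,p['cx']],[0,p['fy'],p['cy']],[0,0,1]])
    return cv2.projectPoints(np.float64(P).reshape(-1,1,3),p['rvec'],p['tvec'],K,None)[0].reshape(-1,2)
E
python3 - <<'E'
from h import *
im=cv2.imread('pics/top0.png'); c=im[235:300,220:330]
cv2.imwrite('pics/c1.png',cv2.resize(c,None,fx=7,fy=7,interpolation=cv2.INTER_NEAREST))
s=cv2.imread('pics/side0.png')[210:320,250:410]
cv2.imwrite('pics/c2.png',cv2.resize(s,None,fx=5,fy=5,interpolation=cv2.INTER_NEAREST))
for name,rr in(('top',(235,300,220,330)),('side',(210,320,320,410))):
    im=cv2.imread(f'pics/{name}0.png')
    g=im.min(2); m=(g>130).astype(np.uint8)
    n,l,st,ce=cv2.connectedComponentsWithStats(m,connectivity=4)
    for i in range(1,n):
        x,y=ce[i]
        if rr[0]<y<rr[1] and rr[2]<x<rr[3] and st[i,4]>8: 
            w=np.where(l==i,g.astype(float)-80,0); print(name,ce[i].round(2),st[i], onz(name,ce[i],45).round(1))
E
```

```text
top [237.21 264.18] [235 261   6   7  28] [494.  213.1  45. ]
top [256.63 265.93] [253 262   9   9  68] [489.5 170.1  45. ]
top [271.17 267.28] [269 264   6   7  29] [486.1 137.9  45. ]
top [285.48 268.61] [281 265   9   9  66] [482.7 106.3  45. ]
top [305.18 270.39] [303 268   6   6  28] [478.1  62.8  45. ]
top [269.95 281.02] [257 277  27   9 196] [456.2 140.8  45. ]
top [246.92 285.29] [231 284  32   4  49] [447.7 191.6  45. ]
top [279.85 288.26] [264 287  32   4  47] [440.2 119.1  45. ]
top [301.22 290.22] [298 290   7   2   9] [435.2  72.1  45. ]
side [362.5  267.47] [329 218  72  90 614] [495.9 166.2  45. ]
side [376.83 233.37] [374 231   7   6  30] [480.  63.  45.]
side [372.38 246.93] [368 243  10   9  68] [484.1 105.3  45. ]
side [383.11 264.24] [377 252  14  25 203] [456.4 147.9  45. ]
side [368.66 258.31] [366 256   7   6  32] [487.3 138.9  45. ]
side [364.94 269.1 ] [360 264  11  11  82] [490.5 169.2  45. ]
side [408.57 274.21] [407 271   4   7  14] [404. 162.  45.]
side [359.03 286.15] [356 283   7   7  39] [495.5 214.5  45. ]
side [332.74 315.21] [317 303  32  26 655] [531.9 291.4  45. ]
```

View pics/c1.png

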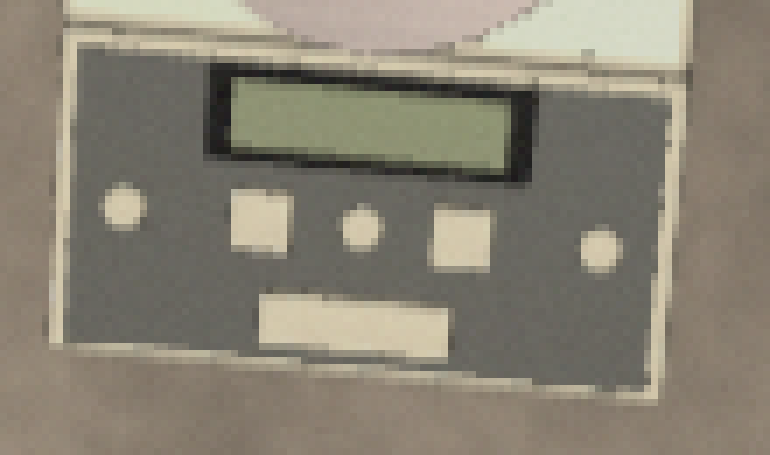

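View pics/c2.png

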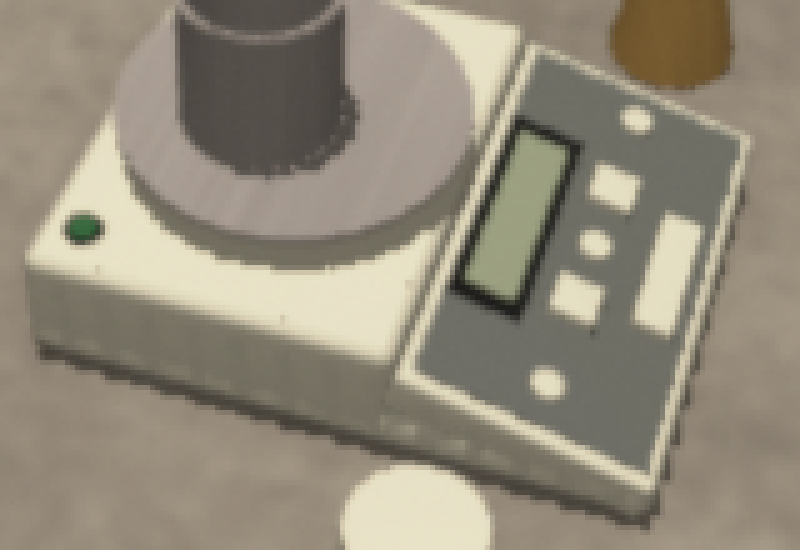

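```bash
cat >> h.py <<'E'
yaw=-0.1055; xa=np.array([np.cos(yaw),np.sin(yaw),0]); ya=np.array([-np.sin(yaw),np.cos(yaw),0])
t14=np.radians(14); nrm=-np.sin(t14)*xa+np.array([0,0,np.cos(t14)])
zt=-nrm; yt=-ya; xt=np.cross(yt,zt); RT=R.from_matrix(np.c_[xt,yt,zt])
mid=np.array([486.6,137.8,45.]); bar=mid-31*xa; bar[2]=38
def delta(target):
    o=readout.get_obs(); Rc=R.from_rotvec(o['orientation'])
    print('t',round(o['t'],2),'pos',o['ee_pos'].round(1),'F',o['ft_force'].round(2),'w',round(o['width'],1))
    print('rot(tool)',(Rc.inv()*RT).as_rotvec().round(4))
    d=target-o['ee_pos']
    print('shift after rot, mm',RT.inv().apply(d).round(1),' before rot',Rc.inv().apply(d).round(1))
E
python3 - <<'E'
from h import *
print(onz('top',(269.95,281.02),38),onz('side',(383.11,264.24),38),bar)
print(xt,RT.as_rotvec())
h=mid+nrm*75; h[2]=185;print(h); delta(h)
E
```

```text
[455.28113619 141.64133628  38.        ] [456.39478421 141.61715369  38.        ] [455.77235892 141.06443646  38.        ]
[ 0.96490092 -0.10217641  0.2419219 ] [ 3.10116466 -0.16373833  0.38077514]
[468.55673863 139.71065804 185.        ]
t 0.15 pos [ 263.1 -566.4  184.5] F [-0.16  0.04 -0.24] w 87.8
rot(tool) [-0.0671  0.2386  0.5375]
shift after rot, mm [ 126.2 -723.8   30.9]  before rot [ 4.838e+02 -5.539e+02  1.000e-01]
```

Emit:
{"op": "carry_out", "data": {
  "rows": [
    [[0, 0, 0], [-0.0112, 0.0398, 0.0896], 0.426],
    [[0, 0, 0], [-0.0112, 0.0398, 0.0896], 0.426],
    [[0, 0, 0], [-0.0112, 0.0398, 0.0896], 0.426],
    [[0, 0, 0], [-0.0112, 0.0398, 0.0896], 0.426],
    [[0, 0, 0], [-0.0112, 0.0398, 0.0896], 0.426],
    [[0, 0, 0], [-0.0112, 0.0398, 0.0896], 0.426]
  ]
}}

```text
t: 0.65
ee_pos: [263.2, -566.9, 184.9]
orientation: [3.099, -0.171, 0.384]
ft_force: [0.1, -0.2, 0.7]
width: 51.9
```

Emit:
{"op": "carry_out", "data": {
  "rows": [
    [[0.005, -0.03, 0.001], [0, 0, 0], 0.426],
    [[0.005, -0.03, 0.001], [0, 0, 0], 0.426],
    [[0.005, -0.03, 0.001], [0, 0, 0], 0.426],
    [[0.005, -0.03, 0.001], [0, 0, 0], 0.426],
    [[0.005, -0.03, 0.001], [0, 0, 0], 0.426],
    [[0.005, -0.03, 0.001], [0, 0, 0], 0.426],
    [[0.005, -0.03, 0.001], [0, 0, 0], 0.426],
    [[0.005, -0.03, 0.001], [0, 0, 0], 0.426],
    [[0.005, -0.03, 0.001], [0, 0, 0], 0.426],
    [[0.005, -0.03, 0.001], [0, 0, 0], 0.426],
    [[0.005, -0.03, 0.001], [0, 0, 0], 0.426],
    [[0.005, -0.03, 0.001], [0, 0, 0], 0.426]
  ]
}}

```text
t: 1.65
ee_pos: [362.0, -213.9, 187.6]
orientation: [3.1, -0.164, 0.382]
ft_force: [0.1, 0.6, 0.5]
width: 50.5
```

```bash
python3 - <<'E'
from h import *
h=mid+nrm*75; h[2]=185; delta(h)
E
```

```text
t 1.65 pos [ 362.  -213.9  187.6] F [0.12 0.64 0.55] w 50.5
rot(tool) [ 0.0011 -0.0009 -0.0004]
shift after rot, mm [  66.1 -362.8   19.2]  before rot [  65.9 -362.9   18.9]
```

Emit:
{"op": "carry_out", "data": {
  "rows": [
    [[0.0055, -0.03, 0.001], [0, 0, 0], 0.426],
    [[0.0055, -0.03, 0.001], [0, 0, 0], 0.426],
    [[0.0055, -0.03, 0.001], [0, 0, 0], 0.426],
    [[0.0055, -0.03, 0.001], [0, 0, 0], 0.426],
    [[0.0055, -0.03, 0.001], [0, 0, 0], 0.426],
    [[0.0055, -0.03, 0.001], [0, 0, 0], 0.426],
    [[0.0055, -0.03, 0.001], [0, 0, 0], 0.426],
    [[0.0055, -0.03, 0.001], [0, 0, 0], 0.426],
    [[0.0055, -0.03, 0.001], [0, 0, 0], 0.426],
    [[0.0055, -0.03, 0.001], [0, 0, 0], 0.426],
    [[0.0055, -0.03, 0.001], [0, 0, 0], 0.426],
    [[0.0055, -0.03, 0.001], [0, 0, 0], 0.426]
  ]
}}

```text
t: 2.65
ee_pos: [466.5, 137.4, 191.6]
orientation: [3.1, -0.163, 0.382]
ft_force: [1.2, -0.2, 0.5]
width: 50.3
```

Emit:
{"op": "carry_out", "data": {
  "rows": [
    [[0, 0, 0], [0, 0, 0], 0.426],
    [[0, 0, 0], [0, 0, 0], 0.426],
    [[0, 0, 0], [0, 0, 0], 0.426]
  ]
}}

```text
t: 2.9
ee_pos: [465.8, 135.3, 191.2]
orientation: [3.1, -0.163, 0.38]
ft_force: [1.0, -1.1, -1.1]
width: 50.3
```

```bash
python3 - <<'E'
from h import *
delta(mid+nrm*30)
o=readout.get_obs(); im=imaging.get_image('wrist'); cv2.imwrite('pics/w1.png',im[:,:,::-1])
T=imaging.camera_params('wrist'); M=T['T_tool_cam']; Rc=R.from_rotvec(o['orientation'])
g=im.min(2); n,l,st,ce=cv2.connectedComponentsWithStats((g>130).astype(np.uint8),connectivity=4)
c=o['ee_pos']+Rc.apply(M[:3,3])
for i in range(1,n):
    if 60<st[i,4]<8000:
        d=Rc.apply(M[:3,:3]@np.array([(ce[i][0]-T['cx'])/T['fx'],(ce[i][1]-T['cy'])/T['fy'],1]))
        # intersect plane of key tops
        s=(mid-c)@nrm/(d@nrm); p=c+s*d; q=p-mid
        print(ce[i].round(1),st[i],p.round(1),'rel along slope/ya',(q@xt).round(1),(q@ya).round(1))
E
```

```text
t 2.9 pos [465.8 135.3 191.2] F [ 0.97 -1.08 -1.06] w 50.3
rot(tool) [0.0016 0.0005 0.0009]
shift after rot, mm [-15.5  -4.7 116.8]  before rot [-15.5  -4.9 116.8]
[594.2  84.2] [589  79  10  11  76] [ 563.1 -152.7   71.6] rel along slope/ya 110.0 -280.9
[312.3 162.5] [ 271  153   83   20 1648] [516.8 134.8  52.6] rel along slope/ya 31.2 0.2
[282.5 194. ] [274 185  18  19 325] [487.1 170.4  44.3] rel along slope/ya -3.0 32.5
[342.1 193.6] [333 185  19  19 325] [480.7 106.4  44.4] rel along slope/ya -2.6 -31.9
[242. 194.] [236 188  13  13 132] [491.7 213.9  44.3] rel along slope/ya -3.1 76.2
[312.3 193.9] [306 188  13  13 128] [483.9 138.4  44.3] rel along slope/ya -2.9 0.3
[382.6 193.6] [377 188  13  13 125] [476.2  62.8  44.4] rel along slope/ya -2.5 -75.7
[  6.2 239.3] [  0 209  20  50 505] [469.2 484.1  31.6] rel along slope/ya -55.4 342.5
[314.4 221.8] [285 215  56  16 787] [453.  139.4  36.6] rel along slope/ya -34.6 -1.9
[318.1 238.6] [297 237  42   4 108] [433.5 137.3  31.8] rel along slope/ya -54.4 -6.1
[362.  258.1] [359 248   7  21 106] [405.3  90.   26.1] rel along slope/ya -78.2 -56.1
[272.5 258.6] [270 249   6  21  81] [415.4 191.4  25.9] rel along slope/ya -78.8 45.8
[270.5 284.5] [263 278  16  12 104] [384.3 198.1  18.1] rel along slope/ya -111.4 49.2
[258.4 349.4] [ 236  327   47   39 1226] [300.7 225.   -3.4] rel along slope/ya -199.9 67.1
[340.5 350.7] [ 308  327   63   39 1513] [288.2 124.7  -3.8] rel along slope/ya -201.9 -33.9
[570.4 343.1] [566 327  10  34  80] [ 269.1 -156.3   -1.2] rel along slope/ya -191.0 -315.4
```

View pics/w1.png

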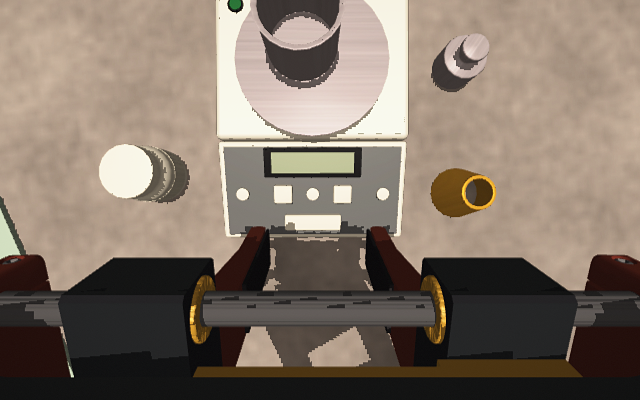

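The wrist view shows the square keys at (282,194) and (342,194) and the bar at (314,222). This agrees with the fixed cameras to about 3 mm along the slope and 0.3 mm across. I'll come down the panel normal.

Emit:
{"op": "carry_out", "data": {
  "rows": [
    [[-0.003, -0.001, 0.015], [0, 0, 0], 0.426],
    [[-0.003, -0.001, 0.02], [0, 0, 0], 0.426],
    [[-0.003, -0.001, 0.02], [0, 0, 0], 0.426],
    [[-0.003, -0.001, 0.02], [0, 0, 0], 0.426],
    [[-0.003, -0.001, 0.02], [0, 0, 0], 0.426],
    [[-0.0015, 0, 0.015], [0, 0, 0], 0.426],
    [[0, 0, 0.007], [0, 0, 0], 0.426],
    [[0, 0, 0], [0, 0, 0], 0.426],
    [[0, 0, 0], [0, 0, 0], 0.426],
    [[0, 0, 0], [0, 0, 0], 0.426]
  ]
}}

```text
t: 3.78
ee_pos: [479.9, 138.9, 75.1]
orientation: [3.1, -0.165, 0.384]
ft_force: [-0.2, -0.3, -0.6]
width: 50.6
```

```bash
python3 - <<'E'
from h import *
delta(mid-1.2*xt)
for n in('top','side'):
    im=imaging.get_image(n); 
    p=proj(n,mid)[0].astype(int); c=im[p[1]-60:p[1]+50,p[0]-70:p[0]+70,::-1]
    cv2.imwrite(f'pics/{n}2.png',cv2.resize(c,None,fx=5,fy=5,interpolation=cv2.INTER_NEAREST))
E
```

```text
t 3.78 pos [479.9 138.9  75.1] F [-0.24 -0.32 -0.61] w 50.6
rot(tool) [ 0.0007 -0.0019 -0.0008]
shift after rot, mm [-1.9  0.4 30.8]  before rot [-2.   0.4 30.8]
```

View pics/side2.png

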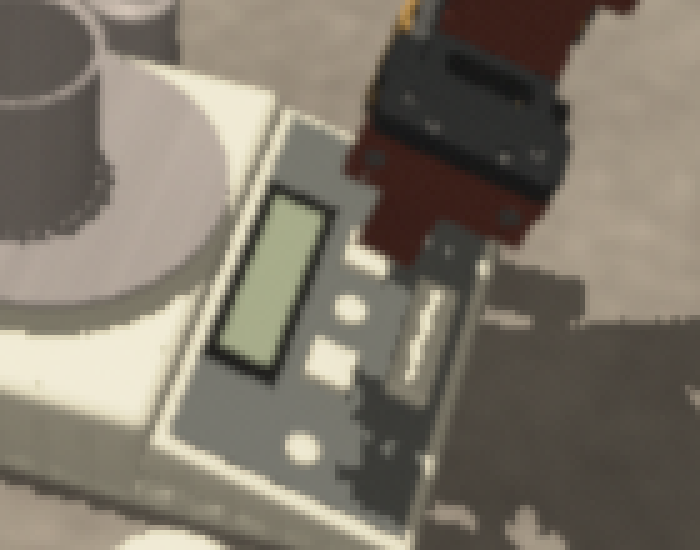

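View pics/top2.png

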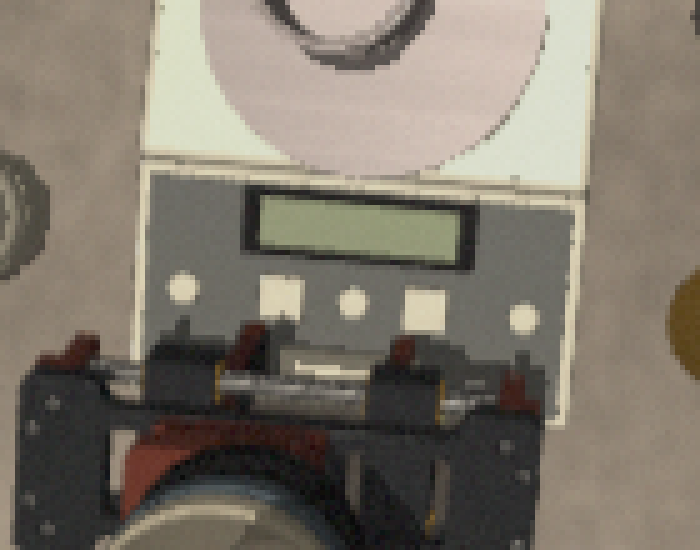

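```bash
python3 - <<'E'
from h import *
o=readout.get_obs()
Rc=R.from_rotvec(o['orientation'])
for n in('top','side'):
    p0=proj(n,mid)[0].astype(int)
    for s in(-32,0,32):
        for x in (-10,10):
            P=o['ee_pos']+Rc.apply([x,s,0]); print(n,s,x,((proj(n,P)[0]-p0+[70,60])*5).round())
E
```

```text
top -32 -10 [263. 338.]
top -32 10 [266. 293.]
top 0 -10 [338. 345.]
top 0 10 [341. 300.]
top 32 -10 [413. 352.]
top 32 10 [416. 307.]
side -32 -10 [377. 327.]
side -32 10 [330. 306.]
side 0 -10 [396. 270.]
side 0 10 [350. 250.]
side 32 -10 [413. 216.]
side 32 10 [369. 196.]
```

The projected fingertips don't match where the fingers appear in the pictures. I'll take fresh full images before going further.

```bash
python3 - <<'E'
from h import *
o=readout.get_obs();print(o['ee_pos'],o['t'],o['qpos'])
Rc=R.from_rotvec(o['orientation'])
for n,r in(('top',(180,330,200,370)),('side',(140,290,270,440))):
    im=imaging.get_image(n)[:,:,::-1][r[0]:r[1],r[2]:r[3]]
    im=cv2.resize(im,None,fx=4.5,fy=4.5,interpolation=cv2.INTER_CUBIC)
    for s in(-25.2,-38.7,25.2,38.7):
        for z in(0,-40): 
          q=[((proj(n,o['ee_pos']+Rc.apply([x,s,z]))[0]-[r[2],r[0]]+.5)*4.5).astype(int).tolist() for x in(-10,10)]
          cv2.line(im,q[0],q[1],(0,255,255) if z==0 else (255,255,0),1)
    cv2.imwrite(f'pics/{n}3.png',im)
im=imaging.get_image('wrist');cv2.imwrite('pics/w3.png',im[:,:,::-1])
E
```

```text
[480.0041167  139.23347547  75.19780719] 3.8833 [ 0.33040229  0.33988718  2.14501519 -0.24330808  0.44382973  2.21600079]
```

View pics/top3.png

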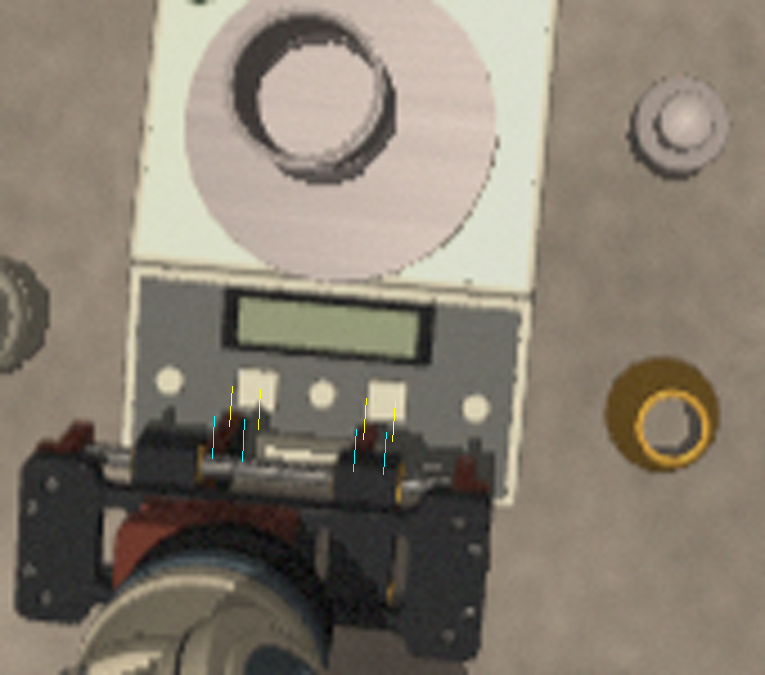

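View pics/side3.png

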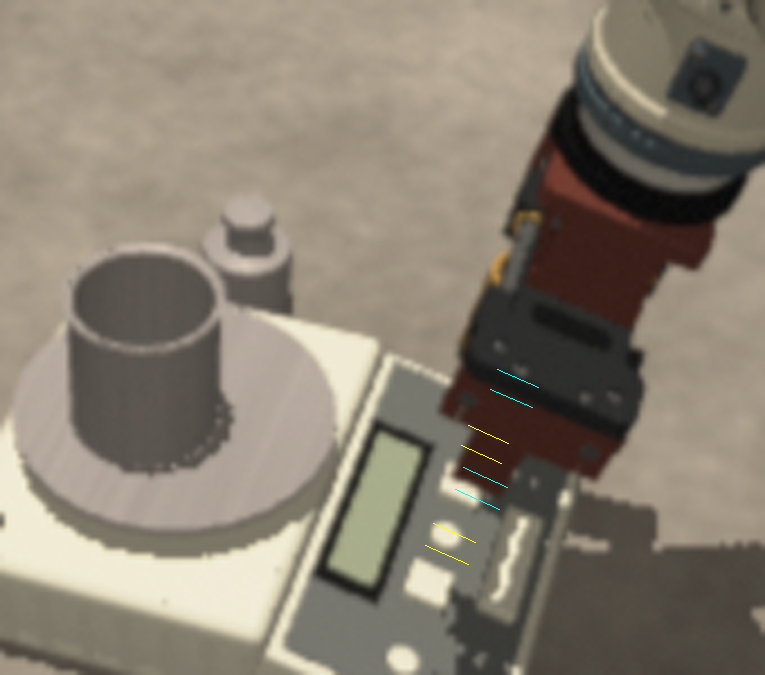

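View pics/w3.png

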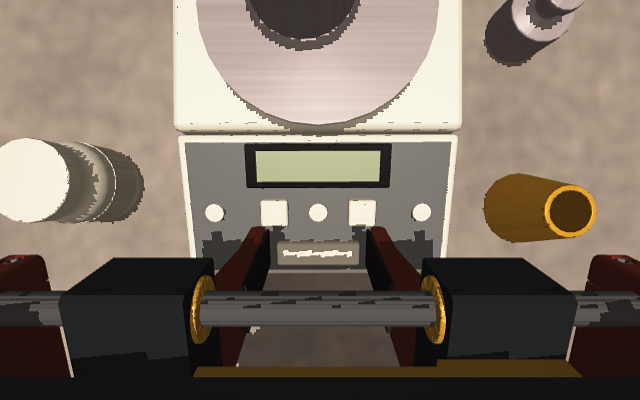

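In the wrist and side views the visible fingertips end about 40 mm short of the stated TCP. From the wrist view I get tip corner x=+10, y=-25, z≈-41 mm in the tool frame. Because I approach along the panel normal, only the depth is in doubt, so I'll go down in steps and watch the force.

Emit:
{"op": "carry_out", "data": {
  "rows": [
    [[-0.0025, 0, 0.004], [0, 0, 0], 0.426],
    [[0, 0, 0.005], [0, 0, 0], 0.426],
    [[0, 0, 0.005], [0, 0, 0], 0.426],
    [[0, 0, 0.005], [0, 0, 0], 0.426],
    [[0, 0, 0.004], [0, 0, 0], 0.426],
    [[0, 0, 0.003], [0, 0, 0], 0.426],
    [[0, 0, 0], [0, 0, 0], 0.426],
    [[0, 0, 0], [0, 0, 0], 0.426],
    [[0, 0, 0], [0, 0, 0], 0.426]
  ]
}}

```text
t: 4.78
ee_pos: [483.3, 138.8, 48.3]
orientation: [3.1, -0.164, 0.382]
ft_force: [0.4, -0.9, -0.5]
width: 50.3
```

```bash
cat > snap.py <<'E'
import sys
from h import *
tag=sys.argv[1]; delta(mid-1.2*xt); o=readout.get_obs(); Rc=R.from_rotvec(o['orientation'])
cv2.imwrite(f'pics/w{tag}.png',imaging.get_image('wrist')[:,:,::-1])
r=(170,290,300,440); im=imaging.get_image('side')[r[0]:r[1],r[2]:r[3],::-1]
cv2.imwrite(f'pics/s{tag}.png',cv2.resize(im,None,fx=5,fy=5,interpolation=cv2.INTER_CUBIC))
E
python3 snap.py 4
```

```text
t 4.78 pos [483.3 138.8  48.3] F [ 0.43 -0.94 -0.54] w 50.3
rot(tool) [ 0.0011 -0.0007  0.0001]
shift after rot, mm [1.3 0.6 4. ]  before rot [1.3 0.6 4. ]
```

View pics/w4.png

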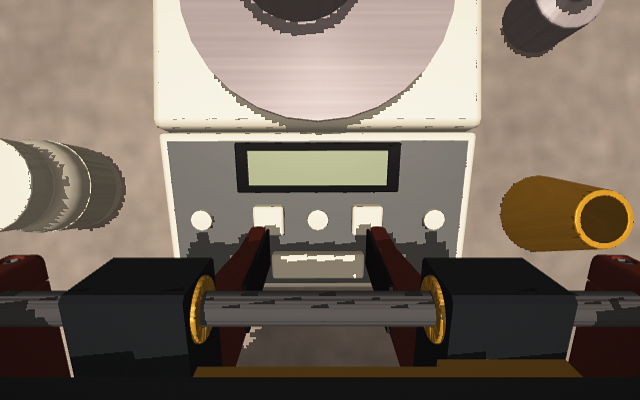

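View pics/s4.png

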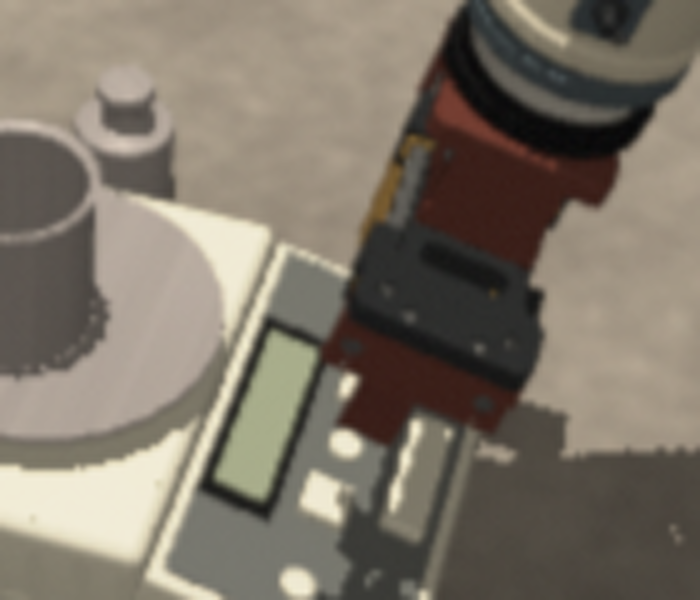

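The shadows and both views confirm the tips are still about 40 mm above the keys, with the lateral alignment good to within about 1 mm. I'll go down 34 mm more.

Emit:
{"op": "carry_out", "data": {
  "rows": [
    [[-0.0003, 0.0003, 0.004], [0, 0, 0], 0.426],
    [[0, 0, 0.005], [0, 0, 0], 0.426],
    [[0, 0, 0.005], [0, 0, 0], 0.426],
    [[0, 0, 0.005], [0, 0, 0], 0.426],
    [[0, 0, 0.005], [0, 0, 0], 0.426],
    [[0, 0, 0.005], [0, 0, 0], 0.426],
    [[0, 0, 0.003], [0, 0, 0], 0.426],
    [[0, 0, 0.002], [0, 0, 0], 0.426],
    [[0, 0, 0], [0, 0, 0], 0.426],
    [[0, 0, 0], [0, 0, 0], 0.426],
    [[0, 0, 0], [0, 0, 0], 0.426]
  ]
}}

```text
t: 5.8
ee_pos: [491.2, 137.6, 15.4]
orientation: [3.1, -0.164, 0.382]
ft_force: [0.5, 0.7, -0.2]
width: 50.3
```

```bash
python3 snap.py 5
```

```text
t 5.8 pos [491.2 137.6  15.4] F [ 0.49  0.71 -0.22] w 50.3
rot(tool) [ 0.0009 -0.0009  0.0001]
shift after rot, mm [  1.5   0.3 -29.9]  before rot [  1.5   0.3 -29.9]
```

View pics/w5.png

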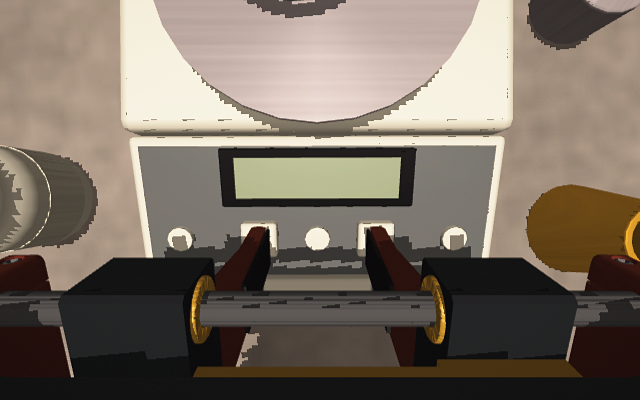

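View pics/s5.png

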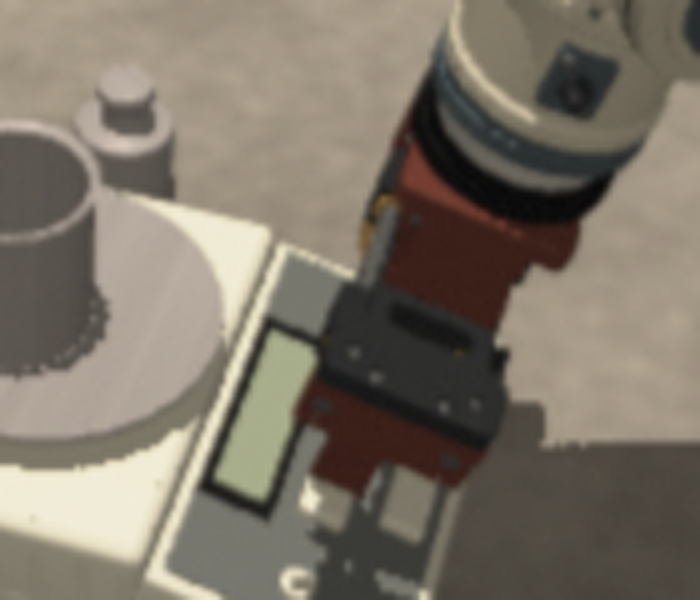

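The tips are about 10–14 mm above the keys, centred on them, and there is no contact yet.

Emit:
{"op": "carry_out", "data": {
  "rows": [
    [[0, 0, 0.002], [0, 0, 0], 0.426],
    [[0, 0, 0.003], [0, 0, 0], 0.426],
    [[0, 0, 0.002], [0, 0, 0], 0.426],
    [[0, 0, 0.001], [0, 0, 0], 0.426],
    [[0, 0, 0], [0, 0, 0], 0.426],
    [[0, 0, 0], [0, 0, 0], 0.426]
  ]
}}

```text
t: 6.4
ee_pos: [493.2, 137.5, 7.5]
orientation: [3.1, -0.164, 0.382]
ft_force: [-1.3, 0.7, 5.1]
width: 50.3
```

```bash
python3 snap.py 6
```

```text
t 6.4 pos [493.2 137.5   7.5] F [-1.26  0.67  5.06] w 50.3
rot(tool) [ 0.0009 -0.0009  0.0001]
shift after rot, mm [  1.5   0.4 -37.9]  before rot [  1.5   0.4 -37.9]
```

View pics/w6.png

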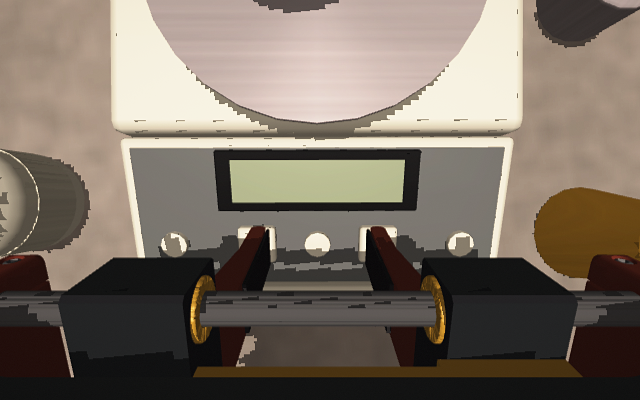

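View pics/s6.png

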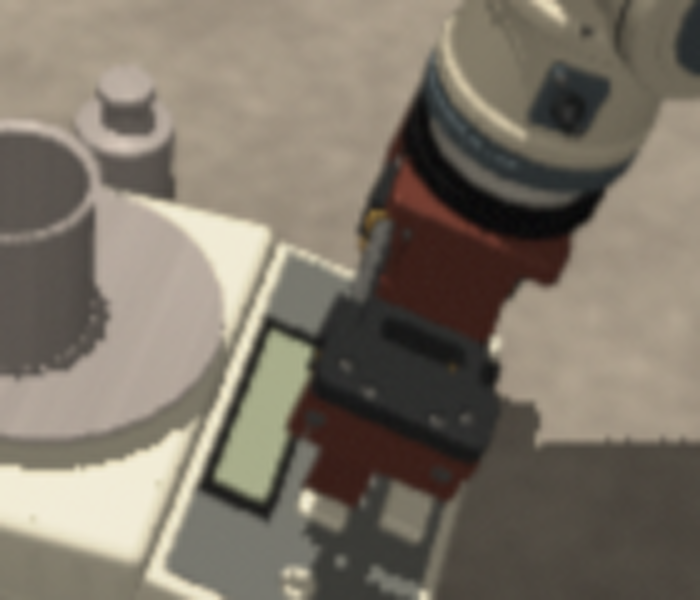

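Contact: about 5 N, which suggests both keys are partly down. I'll press further in small steps.

Emit:
{"op": "carry_out", "data": {
  "rows": [
    [[0, 0, 0.0005], [0, 0, 0], 0.426],
    [[0, 0, 0.0005], [0, 0, 0], 0.426],
    [[0, 0, 0], [0, 0, 0], 0.426],
    [[0, 0, 0], [0, 0, 0], 0.426],
    [[0, 0, 0], [0, 0, 0], 0.426]
  ]
}}

```text
t: 6.92
ee_pos: [493.4, 137.4, 6.6]
orientation: [3.1, -0.164, 0.382]
ft_force: [-0.8, 0.8, 5.4]
width: 50.6
```

Emit:
{"op": "carry_out", "data": {
  "rows": [
    [[0, 0, 0.0005], [0, 0, 0], 0.426],
    [[0, 0, 0.0005], [0, 0, 0], 0.426],
    [[0, 0, 0], [0, 0, 0], 0.426],
    [[0, 0, 0], [0, 0, 0], 0.426],
    [[0, 0, 0], [0, 0, 0], 0.426]
  ]
}}

```text
t: 7.33
ee_pos: [493.7, 137.4, 5.8]
orientation: [3.1, -0.164, 0.382]
ft_force: [-1.5, 1.0, 6.1]
width: 50.5
```

```bash
python3 -c "
from h import *
delta(mid); print(readout.get_obs()['moment'])"
```

```text
t 7.33 pos [493.7 137.4   5.8] F [-1.52  1.02  6.12] w 50.5
rot(tool) [ 0.0008 -0.0012  0.0001]
shift after rot, mm [  2.6   0.4 -39.8]  before rot [  2.7   0.4 -39.8]
[0.03945485 0.10645956 0.04418101]
```

Emit:
{"op": "carry_out", "data": {
  "rows": [
    [[0, 0, 0.0005], [0, 0, 0], 0.426],
    [[0, 0, 0.0005], [0, 0, 0], 0.426],
    [[0, 0, 0], [0, 0, 0], 0.426],
    [[0, 0, 0], [0, 0, 0], 0.426],
    [[0, 0, 0], [0, 0, 0], 0.426]
  ]
}}

```text
t: 7.75
ee_pos: [493.9, 137.4, 5.2]
orientation: [3.1, -0.164, 0.383]
ft_force: [-3.9, 0.2, 13.6]
width: 50.5
```

Emit:
{"op": "carry_out", "data": {
  "rows": [
    [[0, 0, 0.0005], [0, 0, 0], 0.426],
    [[0, 0, 0.0005], [0, 0, 0], 0.426],
    [[0, 0, 0], [0, 0, 0], 0.426],
    [[0, 0, 0], [0, 0, 0], 0.426],
    [[0, 0, 0], [0, 0, 0], 0.426]
  ]
}}

```text
t: 8.17
ee_pos: [494.0, 137.4, 4.9]
orientation: [3.1, -0.164, 0.384]
ft_force: [-10.0, 1.0, 27.3]
width: 50.7
```

```bash
python3 snap.py 7;  python3 -c "
from h import *
print(readout.get_obs()['moment'])"
```

```text
t 8.17 pos [494.  137.4   4.9] F [-10.04   1.04  27.27] w 50.7
rot(tool) [ 0.0008 -0.0019  0.    ]
shift after rot, mm [  1.4   0.4 -40.6]  before rot [  1.4   0.4 -40.6]
[ 0.05463148  0.62928798 -0.02682509]
```

View pics/w7.png

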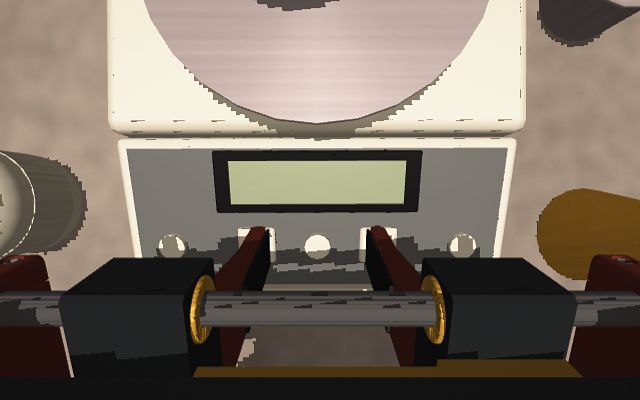

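The keys are at the bottom stop. The force rose steeply and the small roll moment means both sides are loaded evenly. I'll ease off slightly and hold for more than 4 s.

Emit:
{"op": "carry_out", "data": {
  "rows": [
    [[0, 0, -0.0008], [0, 0, 0], 0.426],
    [[0, 0, 0], [0, 0, 0], 0.426],
    [[0, 0, 0], [0, 0, 0], 0.426],
    [[0, 0, 0], [0, 0, 0], 0.426],
    [[0, 0, 0], [0, 0, 0], 0.426],
    [[0, 0, 0], [0, 0, 0], 0.426],
    [[0, 0, 0], [0, 0, 0], 0.426],
    [[0, 0, 0], [0, 0, 0], 0.426],
    [[0, 0, 0], [0, 0, 0], 0.426],
    [[0, 0, 0], [0, 0, 0], 0.426],
    [[0, 0, 0], [0, 0, 0], 0.426],
    [[0, 0, 0], [0, 0, 0], 0.426]
  ]
}}

```text
t: 9.27
ee_pos: [493.9, 137.4, 5.1]
orientation: [3.1, -0.164, 0.383]
ft_force: [-6.2, -0.1, 15.6]
width: 50.3
```

Emit:
{"op": "carry_out", "data": {
  "rows": [
    [[0, 0, 0], [0, 0, 0], 0.426],
    [[0, 0, 0], [0, 0, 0], 0.426],
    [[0, 0, 0], [0, 0, 0], 0.426],
    [[0, 0, 0], [0, 0, 0], 0.426],
    [[0, 0, 0], [0, 0, 0], 0.426],
    [[0, 0, 0], [0, 0, 0], 0.426],
    [[0, 0, 0], [0, 0, 0], 0.426],
    [[0, 0, 0], [0, 0, 0], 0.426],
    [[0, 0, 0], [0, 0, 0], 0.426],
    [[0, 0, 0], [0, 0, 0], 0.426],
    [[0, 0, 0], [0, 0, 0], 0.426],
    [[0, 0, 0], [0, 0, 0], 0.426]
  ]
}}

```text
t: 10.27
ee_pos: [493.9, 137.4, 5.1]
orientation: [3.1, -0.164, 0.383]
ft_force: [-4.9, 0.7, 16.6]
width: 50.5
```

Emit:
{"op": "carry_out", "data": {
  "rows": [
    [[0, 0, 0], [0, 0, 0], 0.426],
    [[0, 0, 0], [0, 0, 0], 0.426],
    [[0, 0, 0], [0, 0, 0], 0.426],
    [[0, 0, 0], [0, 0, 0], 0.426],
    [[0, 0, 0], [0, 0, 0], 0.426],
    [[0, 0, 0], [0, 0, 0], 0.426],
    [[0, 0, 0], [0, 0, 0], 0.426],
    [[0, 0, 0], [0, 0, 0], 0.426],
    [[0, 0, 0], [0, 0, 0], 0.426],
    [[0, 0, 0], [0, 0, 0], 0.426],
    [[0, 0, 0], [0, 0, 0], 0.426],
    [[0, 0, 0], [0, 0, 0], 0.426]
  ]
}}

```text
t: 11.27
ee_pos: [493.9, 137.4, 5.1]
orientation: [3.1, -0.164, 0.383]
ft_force: [-5.3, -0.6, 16.4]
width: 50.6
```

Emit:
{"op": "carry_out", "data": {
  "rows": [
    [[0, 0, 0], [0, 0, 0], 0.426],
    [[0, 0, 0], [0, 0, 0], 0.426],
    [[0, 0, 0], [0, 0, 0], 0.426],
    [[0, 0, 0], [0, 0, 0], 0.426],
    [[0, 0, 0], [0, 0, 0], 0.426],
    [[0, 0, 0], [0, 0, 0], 0.426],
    [[0, 0, 0], [0, 0, 0], 0.426],
    [[0, 0, 0], [0, 0, 0], 0.426],
    [[0, 0, 0], [0, 0, 0], 0.426],
    [[0, 0, 0], [0, 0, 0], 0.426],
    [[0, 0, 0], [0, 0, 0], 0.426],
    [[0, 0, 0], [0, 0, 0], 0.426]
  ]
}}

```text
t: 12.27
ee_pos: [493.9, 137.4, 5.1]
orientation: [3.1, -0.164, 0.383]
ft_force: [-4.8, 0.2, 16.3]
width: 50.6
```

I held them for about 4 s at 16–17 N. Now I'll retreat 30 mm, close the fingers, then shift down the slope to the bar.

Emit:
{"op": "carry_out", "data": {
  "rows": [
    [[0, 0, -0.003], [0, 0, 0], 0.426],
    [[0, 0, -0.007], [0, 0, 0], 0.426],
    [[0, 0, -0.01], [0, 0, 0], 0.426],
    [[0, 0, -0.01], [0, 0, 0], 0.426],
    [[-0.008, 0, 0], [0, 0, 0], 0.9],
    [[-0.008, 0, 0], [0, 0, 0], 0.9],
    [[-0.008, 0, 0], [0, 0, 0], 0.9],
    [[-0.008, 0, 0], [0, 0, 0], 0.9],
    [[0, 0, 0], [0, 0, 0], 0.9],
    [[0, 0, 0], [0, 0, 0], 0.9],
    [[0, 0, 0], [0, 0, 0], 0.9]
  ]
}}

```text
t: 13.18
ee_pos: [455.7, 141.5, 25.6]
orientation: [3.1, -0.163, 0.381]
ft_force: [0.6, -0.8, 0.2]
width: 9.6
```

```bash
python3 snap.py 8
```

```text
t 13.18 pos [455.7 141.5  25.6] F [ 0.59 -0.82  0.17] w 9.6
rot(tool) [ 0.001  -0.0006  0.0004]
shift after rot, mm [ 33.7   0.4 -11.3]  before rot [ 33.7   0.4 -11.3]
```

View pics/w8.png

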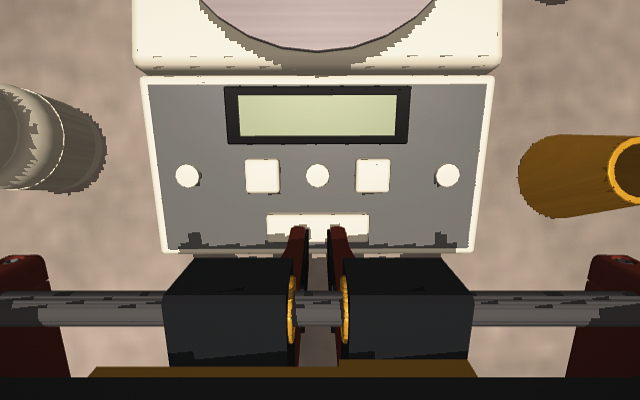

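View pics/s8.png

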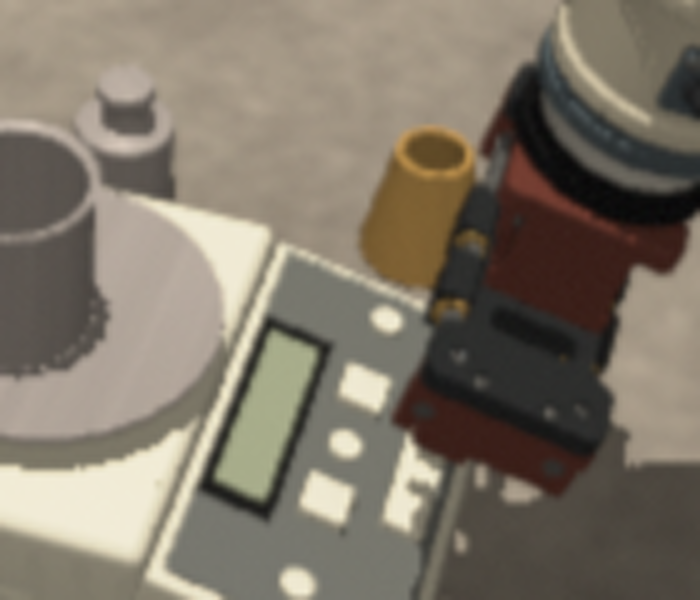

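All keys are up again. In the wrist view the squares are at (263,176) and (372,176), and the bar spans u 266–369 around v≈226. It lies about 1 mm from the tool centre line. I'll go down on it.

Emit:
{"op": "carry_out", "data": {
  "rows": [
    [[-0.001, 0, 0.004], [0, 0, 0], 0.9],
    [[0, 0, 0.005], [0, 0, 0], 0.9],
    [[0, 0, 0.005], [0, 0, 0], 0.9],
    [[0, 0, 0.005], [0, 0, 0], 0.9],
    [[0, 0, 0.003], [0, 0, 0], 0.9],
    [[0, 0, 0.001], [0, 0, 0], 0.9],
    [[0, 0, 0.001], [0, 0, 0], 0.9],
    [[0, 0, 0], [0, 0, 0], 0.9],
    [[0, 0, 0], [0, 0, 0], 0.9]
  ]
}}

```text
t: 14.03
ee_pos: [460.6, 140.8, 2.2]
orientation: [3.1, -0.164, 0.382]
ft_force: [0.4, -0.4, -0.2]
width: 8.6
```

```bash
python3 snap.py 9
```

```text
t 14.03 pos [460.6 140.8   2.2] F [ 0.4  -0.41 -0.21] w 8.6
rot(tool) [ 0.001  -0.0007  0.    ]
shift after rot, mm [ 34.6   0.3 -35.2]  before rot [ 34.6   0.3 -35.1]
```

View pics/w9.png

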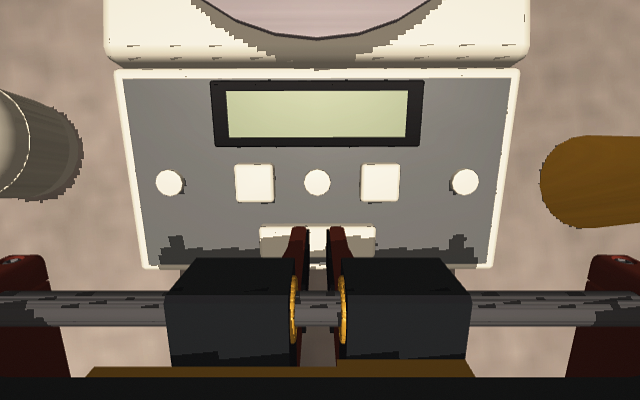

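The fingertips are centred on the bar at (318,240) and about 1 mm above it. Now I'll press.

Emit:
{"op": "carry_out", "data": {
  "rows": [
    [[0, 0, 0.001], [0, 0, 0], 0.9],
    [[0, 0, 0.001], [0, 0, 0], 0.9],
    [[0, 0, 0.001], [0, 0, 0], 0.9],
    [[0, 0, 0.001], [0, 0, 0], 0.9],
    [[0, 0, 0], [0, 0, 0], 0.9],
    [[0, 0, 0], [0, 0, 0], 0.9]
  ]
}}

```text
t: 14.63
ee_pos: [461.7, 140.9, -1.6]
orientation: [3.1, -0.164, 0.382]
ft_force: [-0.2, 1.1, 2.7]
width: 8.9
```

Emit:
{"op": "carry_out", "data": {
  "rows": [
    [[0, 0, 0.0005], [0, 0, 0], 0.9],
    [[0, 0, 0.0005], [0, 0, 0], 0.9],
    [[0, 0, 0], [0, 0, 0], 0.9],
    [[0, 0, 0], [0, 0, 0], 0.9],
    [[0, 0, 0], [0, 0, 0], 0.9]
  ]
}}

```text
t: 15.05
ee_pos: [461.9, 140.8, -2.6]
orientation: [3.1, -0.164, 0.382]
ft_force: [0.3, 0.9, 3.5]
width: 8.2
```

Emit:
{"op": "carry_out", "data": {
  "rows": [
    [[0, 0, 0.0005], [0, 0, 0], 0.9],
    [[0, 0, 0.0005], [0, 0, 0], 0.9],
    [[0, 0, 0], [0, 0, 0], 0.9],
    [[0, 0, 0], [0, 0, 0], 0.9],
    [[0, 0, 0], [0, 0, 0], 0.9],
    [[0, 0, 0], [0, 0, 0], 0.9]
  ]
}}

```text
t: 15.55
ee_pos: [462.0, 140.8, -3.0]
orientation: [3.1, -0.164, 0.383]
ft_force: [-3.8, 0.3, 16.2]
width: 8.5
```

```bash
python3 snap.py 10
```

```text
t 15.55 pos [462.  140.8  -3. ] F [-3.82  0.3  16.17] w 8.5
rot(tool) [ 0.0008 -0.0015  0.0001]
shift after rot, mm [ 34.4   0.4 -40.6]  before rot [ 34.5   0.4 -40.6]
```

View pics/w10.png

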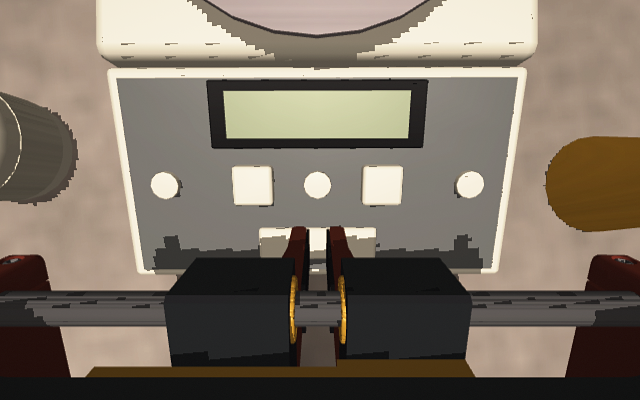

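The bar is at its stop: 16 N, after a ramp of about 3.5 N. I'll retreat well clear.

Emit:
{"op": "carry_out", "data": {
  "rows": [
    [[0, 0, -0.003], [0, 0, 0], 0.9],
    [[0, 0, -0.008], [0, 0, 0], 0.9],
    [[0, 0, -0.015], [0, 0, 0], 0.9],
    [[0, 0, -0.02], [0, 0, 0], 0.9],
    [[0, 0, -0.02], [0, 0, 0], 0.9],
    [[0, 0, -0.02], [0, 0, 0], 0.9],
    [[0, 0, -0.02], [0, 0, 0], 0.9],
    [[0, 0, -0.015], [0, 0, 0], 0.9],
    [[0, 0, -0.01], [0, 0, 0], 0.9],
    [[0, 0, 0], [0, 0, 0], 0.9],
    [[0, 0, 0], [0, 0, 0], 0.9],
    [[0, 0, 0], [0, 0, 0], 0.9]
  ]
}}

```text
t: 16.65
ee_pos: [430.0, 143.9, 122.8]
orientation: [3.1, -0.164, 0.38]
ft_force: [-0.6, 0.9, -0.1]
width: 8.8
```

```bash
python3 - <<'E'
from h import *
delta(mid)
for n,r in(('top',(160,300,160,370)),('side',(180,360,250,410))):
    im=imaging.get_image(n)[:,:,::-1]; a=cv2.imread(f'pics/{n}0.png')
    g=im.min(2); nn,l,st,ce=cv2.connectedComponentsWithStats((g>130).astype(np.uint8),connectivity=4)
    for i in range(1,nn):
        if r[0]<ce[i][1]<r[1] and r[2]<ce[i][0]<r[3] and st[i,4]>20: print(n,ce[i].round(2),st[i,4])
    v=np.hstack([a[r[0]:r[1],r[2]:r[3]],im[r[0]:r[1],r[2]:r[3]]])
    cv2.imwrite(f'pics/{n}11.png',cv2.resize(v,None,fx=1.9,fy=1.9))
cv2.imwrite('pics/w11.png',imaging.get_image('wrist')[:,:,::-1])
E
```

```text
t 16.65 pos [430.  143.9 122.8] F [-0.62  0.89 -0.08] w 8.8
rot(tool) [0.0016 0.0002 0.0002]
shift after rot, mm [36.5  0.1 89.2]  before rot [36.5 -0.  89.2]
top [277.1  210.87] 6062
top [351.47 206.6 ] 247
top [185.77 250.75] 486
top [237.21 264.18] 28
top [256.59 266.11] 71
top [271.17 267.28] 29
top [285.52 268.8 ] 69
top [305.28 270.41] 29
top [270.06 281.14] 202
top [246.91 285.35] 54
top [279.81 288.42] 57
side [264.93 276.98] 101814
side [394.07 254.74] 1826
side [376.97 233.34] 32
side [353.03 252.9 ] 271
side [372.57 246.99] 77
side [383.14 264.38] 216
side [368.68 258.35] 34
side [364.88 269.07] 88
side [359. 286.] 41
side [287.19 345.94] 36
```

View pics/side11.png

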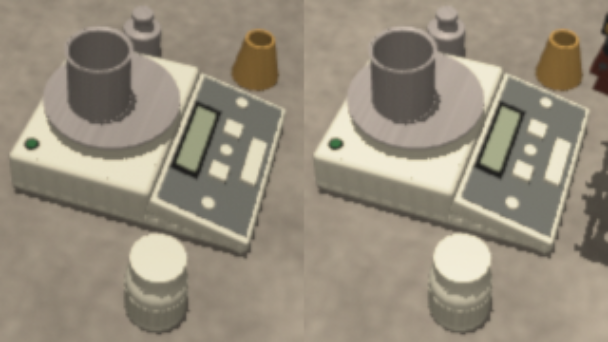

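View pics/w11.png

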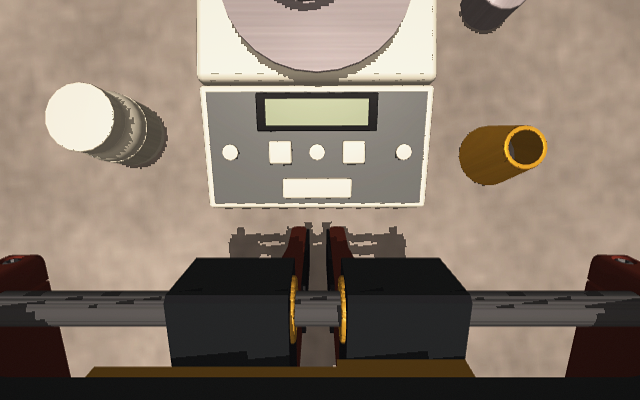

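The key centroids are within 0.2 px of where they started. The arm is clear and the keys look up, so I'm handing in.

```bash
python3 -c "
from workcell import close_job
print(close_job())"
```

```text
the job is handed in; nothing more can be done
None
```

I unlocked the keypad, pressed the tare bar and handed the job in at about 17 s of the 45 s allowed. No verdict came back, and I read the key presses from force because joint values aren't reported.

- **Square keys:** I pressed both together along the panel normal, one fingertip on each, until they reached their stop. I held them for over 4 s at about 16–17 N. The very small roll moment near the stop showed both sides evenly loaded.
- **Tare bar:** I let the square keys up and confirmed in the pictures that they had risen. I then closed the fingers and pressed the bar to its stop, with a ramp to about 3.5 N and then 16 N. Afterwards I retreated about 130 mm.

**Last checks:** the force was back to about zero and the keys looked up. The keys and bar were within 0.2 px of their starting places in both fixed views. The beaker, cone, weight and jar looked unmoved in the side view.

**What disagreed:**
- The visible fingertips end about 36–41 mm short of the stated TCP. Contact came about 36 mm beyond the computed height, so I found the keys by force and pictures instead of by the reported TCP.
- The wrist camera also placed the keys about 3 mm further down the slope than the fixed cameras did. I aimed close to the wrist's value.

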